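# Find the shaker's loose hold-down bolt and hold its cap open

## Robot

A 7-joint arm with a two-finger parallel gripper is mounted at the origin on the work surface. World frame = base frame: x ahead of the robot, y to its left, z up, the work surface at z = 0. Lengths are in mm, angles in rad, forces in N, time in s.
With the tool pointing down it reaches from about 400 to 850 mm from the base axis. Payload 6.9 kg.
Tool frame: the origin (TCP) lies at the very end of the fingers, on their centre line; the grasp point (between the pads) lies 19 mm behind it (r.grasp_offset is the distance from the TCP to the grasp point, in mm); z points along the fingers, y is the direction in which the jaws open and shut (so a half turn about z gives the same grasp; the last joint's range is limited). The gripper opens to 85 mm and grips with 20 to 120 N. Pads are 22 mm wide; open, the fingers measure 114 mm over their backs; the gripper's body (76 mm by 85 mm) begins 54 mm behind the grasp point. The pads swing forward as they close: fully open they stand 13 mm farther back than shut.
Start: joints at [1.363, 0.507, -0.238, 1.5, 0.126, 1.149, -0.155], TCP at [192.298, -594.67, 209.975] pointing down, gripper open.
Joint ranges: [-3.08, 3.08], [-0.24, 2.05], [-1.43, 1.35], [0, 2.5], [-1.52, 4.66], [0.17, 1.96], [-2.89, 2.89]. Speed limits (rad/s): [2.39, 2.39, 3.14, 3.14, 3.14, 3.14, 3.14].

## Interface

Orientations are given as a unit quaternion [w, x, y, z].
In Python, from workcell import readout, vision, r, spotter gives the robot as it stands. The module is installed in compiled form; this text tells all that it offers.
- The arm moves only by the tool apply_moves, never from a script. Its argument "targets" is a list of rows, each a list of 7 numbers: the finger opening in cm, from 0 to 8.54, then the shift along the tool's x, y, z in cm, then the turn, a rotation vector about the tool's x, y, z in rad. In form: [[grip, tx, ty, tz, rx, ry, rz], ...]. A call has exactly 5 rows; each row shifts and turns the commanded pose from where the row before left it, along the tool's axes as they then stand; what a row does not reach is not made up. A row lasts 1/12 s, in which the tool goes at most 41.7 mm and 7.16 degrees, less where a joint would pass 70% of its speed; a pose out of reach is approached as far as the arm can. A call is refused whole if a number of a shift passes 4.17 or a number of a turn 0.125, either way. A call with a gripper value outside its range is refused whole. The fingers move at their own pace and stop on an object; "force" is the grip in N (left out, the last holds). Time passes only in rows, so rows that do not move let the fingers close, or fill a call up. It gives the time, the measured TCP pose, the force and the opening at its end, in the units of the state.
- readout.sense(): the state, without advancing time (a new reading comes with each control period).
- vision.capture(name): name is "scene" or "side" or "wrist"; returns the picture (400x640x3 uint8, red, green, blue); there is no depth.
- vision.get_calibration(name): a dict with "intrinsics" (3x3 intrinsics, pixels), "pose" (4x4, takes a point from camera to world coordinates); the wrist camera has in their place "hand_eye" (4x4, takes a point from camera to tool coordinates, whose origin is the TCP and whose axes are the flange's). Camera axes: x right, y down, z forward; pixel columns grow to the right and rows downward; lengths in mm; the calibration is good to about 2 mm. A picture is of the moment at which its call begins: read the wrist's pose just before it. get_calibration takes no time and is no camera call.
- r.hand_in(): hands the job in, once; it reports no verdict.
Trained networks look in the newest picture that a camera, given by its name, has taken for a name from the list of things; names that differ only in an ending like _2 or _b are one class to them, and where a whole thing is asked for, a point or a joint stands for the part that bears it (a point fixed in the world has none). Each returns a list of dicts, best first, with "score" (0 to 1); they miss things now and then, are a little off and sometimes report something else, mostly with a low value. They report only what shows in the picture. A call takes as long as a camera call.
- spotter.find_in(query, camera): "centre" ([column, row] in pixels, amid what is visible of it).
- spotter.outline_of(query, camera): "pixels" (400x640 bool, what is visible of it) and "centre" ([column, row] in pixels, amid what is visible of it).
- spotter.mark_of(query, camera): "centre" ([column, row] in pixels: a listed point, or the origin of a listed thing).
The state is a dict: "t": time; "joint_positions": joint angles; "qvel": joint speeds; "joint_torque": joint torques, N m; "eef_pos": TCP position; "tool_rot": TCP orientation; "force": force on the tool from outside, world axes, zero at the start; "wrist_torque": the same for the moment, N m; "grip_width": finger opening in mm.
Only numpy, scipy, OpenCV 4.12 (cv2) and the standard library are available. Lean on these libraries where they do the work, as an engineer would, in place of code of your own. Each camera call takes 0.05 s, during which the arm holds its last target. There are 200 camera calls.

## Task

One of the three capped hold-down bolts along the near edge of the shaker is loose: press-tap the caps one after the other with the fingers, left, then middle, then right as the robot sees them, firmly enough that the loose bolt sinks and stays down. Having tapped all three, lift the sunken bolt's hinged cap by its orange knob more than half way up and finish still holding it open, steady, for the technician to get at the bolt. Do not open the other caps or pull the loose bolt up again, and leave the beaker, bottle and wrench where they are.

Things in the scene. Friction and masses are not known exactly. Their poses are not given: they have to be found in the camera images.
- shaker: Orbital shaker, fixed: a white box 260 (x) by 340 (y) mm with an aluminium deck 60 mm above the bench; origin at the centre of its underside, x axis pointing away from the robot, y to the left, z up. Three bolts stand in a row along its near edge, 95 mm apart, each under a blue hinged cap with an orange ball knob. Any one of them is loose; nothing shows it until it is tapped.
- station_left: The left bolt's station on the deck (left and right as the robot sees them): a dark steel pad 66 by 62 by 4 mm, with the bolt and its cap on it. Origin on the deck, at the bolt's axis, 60 mm nearer the robot than the shaker's centre and 95 mm along the shaker's y; axes as the shaker's.
- station_middle: The middle bolt's station on the deck (left and right as the robot sees them): a dark steel pad 66 by 62 by 4 mm, with the bolt and its cap on it. Origin on the deck, at the bolt's axis, 60 mm nearer the robot than the shaker's centre and 0 mm along the shaker's y; axes as the shaker's.
- station_right: The right bolt's station on the deck (left and right as the robot sees them): a dark steel pad 66 by 62 by 4 mm, with the bolt and its cap on it. Origin on the deck, at the bolt's axis, 60 mm nearer the robot than the shaker's centre and -95 mm along the shaker's y; axes as the shaker's.
- bolt_left (a joint): How far the left bolt has sunk, in m: 0 at the start. A tight bolt gives less than 1.5 mm under a tap. The loose one slides down under a push of more than about 3 N on its cap, up to a stop at 8 mm, and stays sunk with its cap and hinge (a pull of more than about 3 N would draw it up again). Press with 6 to 10 N to be sure.
- cap_left (a joint): Opening of the left cap (a blue plate 54 mm long, 48 mm wide, 4 mm thick) in rad: 0 shut (level), stop at 1.3. The knob side rises and swings away from the robot; the hinge runs along the shaker's y at the cap's far edge. A light spring (about 1 N at the knob) shuts it when let go.
- knob_left (a point): Centre of the orange ball knob, 18 mm across, on the left cap. Cap shut, bolt not sunk: 126 mm above the bench, on a stem, 28 mm above the cap's plate, near its front edge; the hinge axis lies 45 mm farther away along the shaker's x and 32 mm lower. Pinched along the shaker's y the ball turns easily between the fingers, so the gripper can stay upright. Tap on this knob or on the plate.
- bolt_middle (a joint): How far the middle bolt has sunk, in m: 0 at the start. A tight bolt gives less than 1.5 mm under a tap. The loose one slides down under a push of more than about 3 N on its cap, up to a stop at 8 mm, and stays sunk with its cap and hinge (a pull of more than about 3 N would draw it up again). Press with 6 to 10 N to be sure.
- cap_middle (a joint): Opening of the middle cap (a blue plate 54 mm long, 48 mm wide, 4 mm thick) in rad: 0 shut (level), stop at 1.3. The knob side rises and swings away from the robot; the hinge runs along the shaker's y at the cap's far edge. A light spring (about 1 N at the knob) shuts it when let go.
- knob_middle (a point): Centre of the orange ball knob, 18 mm across, on the middle cap. Cap shut, bolt not sunk: 126 mm above the bench, on a stem, 28 mm above the cap's plate, near its front edge; the hinge axis lies 45 mm farther away along the shaker's x and 32 mm lower. Pinched along the shaker's y the ball turns easily between the fingers, so the gripper can stay upright. Tap on this knob or on the plate.
- bolt_right (a joint): How far the right bolt has sunk, in m: 0 at the start. A tight bolt gives less than 1.5 mm under a tap. The loose one slides down under a push of more than about 3 N on its cap, up to a stop at 8 mm, and stays sunk with its cap and hinge (a pull of more than about 3 N would draw it up again). Press with 6 to 10 N to be sure.
- cap_right (a joint): Opening of the right cap (a blue plate 54 mm long, 48 mm wide, 4 mm thick) in rad: 0 shut (level), stop at 1.3. The knob side rises and swings away from the robot; the hinge runs along the shaker's y at the cap's far edge. A light spring (about 1 N at the knob) shuts it when let go.
- knob_right (a point): Centre of the orange ball knob, 18 mm across, on the right cap. Cap shut, bolt not sunk: 126 mm above the bench, on a stem, 28 mm above the cap's plate, near its front edge; the hinge axis lies 45 mm farther away along the shaker's x and 32 mm lower. Pinched along the shaker's y the ball turns easily between the fingers, so the gripper can stay upright. Tap on this knob or on the plate.
- beaker: Glass beaker, 56 mm across and 70 mm high, standing on the deck behind the bolts; origin at the centre of its underside. Leave alone.
- amber_bottle: Amber bottle, 64 mm across and 130 mm high, on the bench left of the shaker; origin at the centre of its underside. Leave alone.
- wrench: Steel wrench, 160 mm long, lying on the bench right of the shaker along its x axis. Leave alone.

How it is judged (in metres and radians):
On the way, in this order (a step that is already met when the one before it is completed fails the run):
1. the left cap is tapped with the fingers (contact force between the fingers and station_left above 1.5 N), for 0.02 s.
2. the middle cap is tapped with the fingers (contact force between the fingers and station_middle above 1.5 N), for 0.02 s.
3. the right cap is tapped with the fingers (contact force between the fingers and station_right above 1.5 N), for 0.02 s.
4. the cap of the loose, sunken bolt is lifted more than half way (((value of joint bolt_left above 0.003 m and value of joint cap_left above 0.65 rad) or (value of joint bolt_middle above 0.003 m and value of joint cap_middle above 0.65 rad) or (value of joint bolt_right above 0.003 m and value of joint cap_right above 0.65 rad))), for 0.2 s.
At the end, for the whole second after the job is handed in: The loose bolt is still sunk by more than 3 mm, its cap is held by the fingers more than 0.65 rad open and still (under 0.3 rad/s), touched by no other object; the other two caps are shut (under 0.15 rad); beaker, bottle and wrench are within 30 mm of where they stood, beaker and bottle upright (distance of each of beaker, amber_bottle, wrench from where it was at the start of the episode below 0.03 m and angle between each of beaker, amber_bottle's own z axis and vertical below 0.4 rad and ((value of joint bolt_left above 0.003 m and value of joint cap_left above 0.65 rad and velocity of joint cap_left between -0.3 and 0.3 rad/s and contact force between the fingers and station_left above 0.3 N and contact force between each of beaker, amber_bottle, wrench and station_left below 0.05 N and value of joint each of cap_middle, cap_right below 0.15 rad) or (value of joint bolt_middle above 0.003 m and value of joint cap_middle above 0.65 rad and velocity of joint cap_middle between -0.3 and 0.3 rad/s and contact force between the fingers and station_middle above 0.3 N and contact force between each of beaker, amber_bottle, wrench and station_middle below 0.05 N and value of joint each of cap_left, cap_right below 0.15 rad) or (value of joint bolt_right above 0.003 m and value of joint cap_right above 0.65 rad and velocity of joint cap_right between -0.3 and 0.3 rad/s and contact force between the fingers and station_right above 0.3 N and contact force between each of beaker, amber_bottle, wrench and station_right below 0.05 N and value of joint each of cap_left, cap_middle below 0.15 rad))); the arm keeps its last pose, push and grip.
It fails at once if the cap of a bolt that has not sunk is opened (more than 0.35 rad) ((not (value of joint bolt_left above 0.003 m) and value of joint cap_left above 0.35 rad) or (not (value of joint bolt_middle above 0.003 m) and value of joint cap_middle above 0.35 rad) or (not (value of joint bolt_right above 0.003 m) and value of joint cap_right above 0.35 rad)).
It fails at once if beaker, bottle or wrench is pushed more than 30 mm, or beaker or bottle tipped (not (distance of beaker from where it was at the start of the episode below 0.03 m) or not (distance of amber_bottle from where it was at the start of the episode below 0.03 m) or not (distance of wrench from where it was at the start of the episode below 0.03 m) or not (angle between beaker's own z axis and vertical below 0.4 rad) or not (angle between amber_bottle's own z axis and vertical below 0.4 rad)).
It also fails if it takes over 48 s, if anything falls off the work surface, if the arm or the gripper's body presses on something with over 40 N, if the wrist force passes 120 N, or if a joint passes its speed limit or range.

## Working session

There is one attempt and no reset: what is moved stays moved. The work goes in short steps, Python scripts to look and compute and a tool call to move; the robot and the scene stay as the last step left them, time stands still between calls to the robot, and variables do not carry over. Pictures are saved under pics/ and viewed, about 8 in all and at most 12, crops included, and the job is handed in when it is done.

Besides the shell and the picture viewer there is one more tool, called after ">>>" as name(argument=value, ...) on one line, values as JSON. apply_moves: Moves the arm, as the interface text tells. Its arguments: {"type":"object","properties":{"targets":{"type":"array","items":{"type":"array","items":{"type":"number"}}},"force":{"type":"number"}},"required":["targets"]}

```bash
mkdir -p pics; python3 - <<'E'
from workcell import readout, vision, r, spotter
import cv2, numpy as np
s=readout.sense(); print({k:np.round(v,3) for k,v in s.items()}, r.grasp_offset)
for c in ("scene","side"):
    im=vision.capture(c); cv2.imwrite(f"pics/{c}0.png",im[:,:,::-1])
    k=vision.get_calibration(c); print(c,np.round(k["intrinsics"],1).tolist(),np.round(k["pose"],3).tolist())
    for q in ("knob_left","knob_middle","knob_right","shaker","beaker"):
        print(q,[(round(d["score"],2),np.round(d["centre"],1).tolist()) for d in spotter.mark_of(q,c)][:4])
print(np.round(vision.get_calibration("wrist")["hand_eye"],3))
E
```

```text
{'t': np.float64(0.0), 'joint_positions': array([ 1.363,  0.508, -0.238,  1.501,  0.126,  1.149, -0.155]), 'qvel': array([-0.001,  0.001,  0.002,  0.002, -0.002, -0.001,  0.001]), 'joint_torque': array([-0.0000e+00, -6.2060e+01, -2.1860e+00, -2.4966e+01,  1.3000e-02,
        1.2000e-02, -0.0000e+00]), 'eef_pos': array([ 192.095, -594.17 ,  209.141]), 'tool_rot': array([-0.001,  0.988,  0.156, -0.   ]), 'force': array([-0.351,  0.632,  0.302]), 'wrist_torque': array([0.006, 0.059, 0.012]), 'grip_width': np.float64(85.472)} 18.700000000000003
scene [[378.1, 0.0, 326.0], [0.0, 378.1, 192.4], [0.0, 0.0, 1.0]] [[-0.8, 0.333, -0.499, 1077.843], [0.6, 0.425, -0.678, 632.292], [-0.013, -0.842, -0.54, 606.154], [0.0, 0.0, 0.0, 1.0]]
knob_left [(0.74, [377.3, 182.1])]
knob_middle [(0.89, [346.3, 174.9])]
knob_right [(0.75, [313.8, 155.1])]
shaker [(0.65, [327.5, 222.8]), (0.33, [431.6, 260.4])]
beaker [(0.93, [314.5, 224.8])]
side [[405.9, 0.0, 318.0], [0.0, 405.9, 195.6], [0.0, 0.0, 1.0]] [[-0.886, -0.363, 0.29, 330.137], [-0.464, 0.69, -0.555, 598.199], [0.001, -0.626, -0.78, 885.144], [0.0, 0.0, 0.0, 1.0]]
knob_left [(0.84, [357.2, 217.2])]
knob_middle [(0.8, [361.9, 183.4])]
knob_right [(0.83, [366.9, 154.4])]
shaker [(0.58, [331.4, 209.1])]
beaker [(0.6, [298.7, 201.5])]
[[ 1.00000e-03 -9.57000e-01 -2.89000e-01  7.46710e+01]
 [ 1.00000e+00  0.00000e+00  1.00000e-03 -1.21000e-01]
 [-1.00000e-03 -2.89000e-01  9.57000e-01 -1.63833e+02]
 [ 0.00000e+00  0.00000e+00  0.00000e+00  1.00000e+00]]
```

```bash
cat > h.py <<'E'
import numpy as np
from workcell import readout, vision, r, spotter
from scipy.spatial.transform import Rotation as R
def tool():
    s=readout.sense(); q=np.array(s["tool_rot"]); T=np.eye(4)
    T[:3,:3]=R.from_quat(q[[1,2,3,0]]).as_matrix(); T[:3,3]=s["eef_pos"]; return T
def ray(c,px,T=None):
    k=vision.get_calibration(c); P=np.array(k["pose"]) if T is None else T@np.array(k["hand_eye"])
    d=P[:3,:3]@np.linalg.inv(k["intrinsics"])@[*px,1]; return P[:3,3],d
def onz(c,px,z,T=None):
    o,d=ray(c,px,T); return o+d*(z-o[2])/d[2]
def tri(rays):
    A=0;b=0
    for o,d in rays:
        d=d/np.linalg.norm(d);M=np.eye(3)-np.outer(d,d);A=A+M;b=b+M@o
    return np.linalg.solve(A,b)
E
python3 - <<'E'
from h import *
S={"L":((377.3,182.1),(357.2,217.2)),"M":((346.3,174.9),(361.9,183.4)),"R":((313.8,155.1),(366.9,154.4)),"beaker":((314.5,224.8),(298.7,201.5))}
for n,(a,b) in S.items():
    z=60 if n=="beaker" else 126
    print(n,tri([ray("scene",a),ray("side",b)]).round(1),onz("scene",a,z).round(1),onz("side",b,z).round(1))
print(tool().round(3))
E
```

```text
L [504.4  68.5 123.4] [506.8  69.3 126. ] [503.2  72.2 126. ]
M [533.8 -23.6 119.6] [544.   -4.8 126. ] [535.  -26.5 126. ]
R [ 561.8 -116.8  139.2] [ 545.1 -145.6  126. ] [ 563.7 -124.   126. ]
beaker [676.3  43.3  55.1] [679.2  43.   60. ] [672.2  51.2  60. ]
[[ 9.51000e-01  3.08000e-01  0.00000e+00  1.92304e+02]
 [ 3.08000e-01 -9.51000e-01  0.00000e+00 -5.94657e+02]
 [ 0.00000e+00 -0.00000e+00 -1.00000e+00  2.09977e+02]
 [ 0.00000e+00  0.00000e+00  0.00000e+00  1.00000e+00]]
```

View pics/side0.png

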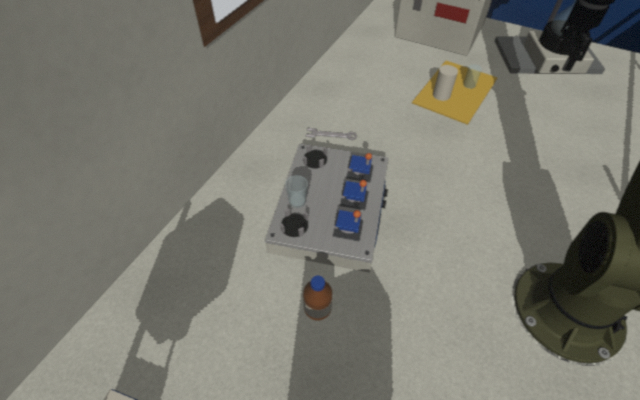

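View pics/scene0.png

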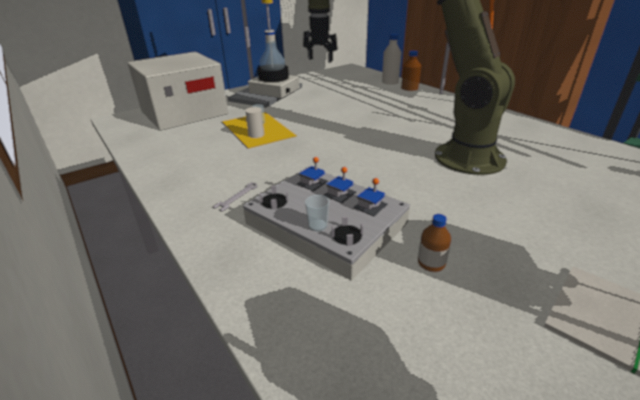

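```bash
python3 - <<'E'
from h import *
import cv2
P={}
for c,box in (("scene",(290,140,400,200)),("side",(340,140,385,230))):
    hsv=cv2.cvtColor(cv2.imread(f"pics/{c}0.png"),cv2.COLOR_BGR2HSV)
    m=cv2.inRange(hsv,(2,120,120),(18,255,255)); k=np.zeros_like(m);x0,y0,x1,y1=box;k[y0:y1,x0:x1]=m[y0:y1,x0:x1]
    n,_,st,ce=cv2.connectedComponentsWithStats(k)
    P[c]=[tuple(ce[i]) for i in range(1,n) if st[i,4]>8]; print(c,np.round(P[c],1).tolist(),st[1:,4])
a=sorted(P["scene"]);b=sorted(P["side"],key=lambda p:p[1])
K=np.array([tri([ray("scene",p),ray("side",q)]) for p,q in zip(a,b)]);print(K.round(1))
for p,q in zip(a,b): print(onz("scene",p,126).round(1),onz("side",q,126).round(1))
d=K[2]-K[0];print(np.linalg.norm(d),np.arctan2(-d[0],d[1]))
E
```

```text
scene [[315.8, 159.2], [344.1, 169.2], [375.8, 180.6]] [20 23 25]
side [[368.2, 155.6], [362.7, 182.9], [356.6, 213.4]] [26 33 33]
[[ 558.  -118.4  128.7]
 [ 533.2  -26.8  128.9]
 [ 508.2   65.   128.7]]
[ 555.3 -122.1  126. ] [ 559.  -121.4  126. ]
[529.8 -31.1 126. ] [533.9 -28.9 126. ]
[505.   61.9 126. ] [508.9  63.1 126. ]
190.13359498890551 0.26511774033906776
```

```bash
python3 - <<'E'
from h import *
for n,c,p,z in [("box front bottom R","scene",(225,108),0),("box bl","scene",(150,122),0),("yellow mat","scene",(258,130),0),("stirrer near","scene",(298,88),0),("stirrer left","scene",(230,100),0),("box side","side",(400,38),0),("box side2","side",(468,53),0),("mat r","side",(495,80),0),("stirrer","side",(510,72),0),("stir r","side",(600,70),0)]:
    print(n,onz(c,p,z).round(0)[:2])
E
```

```text
box front bottom R [ 452. -992.]
box bl [  774. -1035.]
yellow mat [ 454. -670.]
stirrer near [   25. -1029.]
stirrer left [  386. -1080.]
box side [ 746. -915.]
box side2 [ 473. -936.]
mat r [ 341. -808.]
stirrer [ 302. -883.]
stir r [    8. -1053.]
```

>>> apply_moves(targets=[[0,0,0,0,0,0,0.048],[0,3.4,-1.8,0,0,0,0],[0,3.4,-1.8,0,0,0,0],[0,3.4,-1.8,0,0,0,0],[0,3.4,-1.8,0,0,0,0]], force=30)

```text
t: 1.02
eef_pos: [305.6, -488.4, 210.1]
tool_rot: [0.0, 0.991, 0.132, 0.0]
force: [-0.1, -0.9, 0.5]
grip_width: 25.6
```

>>> apply_moves(targets=[[0,3.4,-1.8,0,0,0,0],[0,3.4,-1.8,0,0,0,0],[0,3.4,-1.8,0,0,0,0],[0,1.9,-3.5,0,0,0,0],[0,1.9,-3.5,0,0,0,0]])

```text
t: 1.43
eef_pos: [408.8, -331.6, 209.8]
tool_rot: [-0.0, 0.991, 0.132, 0.0]
force: [0.9, -0.3, 0.9]
grip_width: -0.1
```

>>> apply_moves(targets=[[0,1.9,-3.5,0,0,0,0],[0,1.9,-3.5,0,0,0,0],[0,1.9,-3.5,0,0,0,0],[0,1.9,-3.5,0,0,0,0],[0,1.9,-3.5,0,0,0,0]])

```text
t: 1.85
eef_pos: [453.4, -137.7, 210.4]
tool_rot: [0.0, 0.991, 0.132, 0.0]
force: [1.2, -0.7, 0.3]
grip_width: -0.4
```

>>> apply_moves(targets=[[0,1.9,-3.5,0,0,0,0],[0,1.9,-3.5,0,0,0,0],[0,0,0,0,0,0,0],[0,0,0,0,0,0,0],[0,0,0,0,0,0,0]])

```text
t: 2.27
eef_pos: [471.5, -62.5, 210.0]
tool_rot: [0.0, 0.991, 0.132, -0.0]
force: [-0.6, 0.0, -0.2]
grip_width: 0.1
```

```bash
cat > look.py <<'E'
from h import *
import cv2,sys
T=tool(); im=vision.capture("wrist"); cv2.imwrite(f"pics/{sys.argv[1]}.png",im[:,:,::-1])
zs=[float(a) for a in sys.argv[2:]]
m=cv2.inRange(cv2.cvtColor(im,cv2.COLOR_RGB2HSV),(2,120,120),(18,255,255))
n,_,st,ce=cv2.connectedComponentsWithStats(m)
for i in range(1,n):
    if st[i,4]>60: print(ce[i].round(1),st[i,4],[onz("wrist",ce[i],z,T).round(1)[:2].tolist() for z in zs])
print(T[:3,3].round(1),np.round(readout.sense()["force"],1))
E
python3 look.py w1 126 118
```

```text
[150. 102.] 308 [[506.9, 66.5], [505.7, 70.0]]
[289.6 102. ] 372 [[532.3, -26.7], [531.9, -26.2]]
[428.4 101.8] 462 [[557.6, -119.4], [558.1, -121.9]]
[471.5 -62.5 210. ] [-0.  -0.8  0.4]
```

View pics/w1.png

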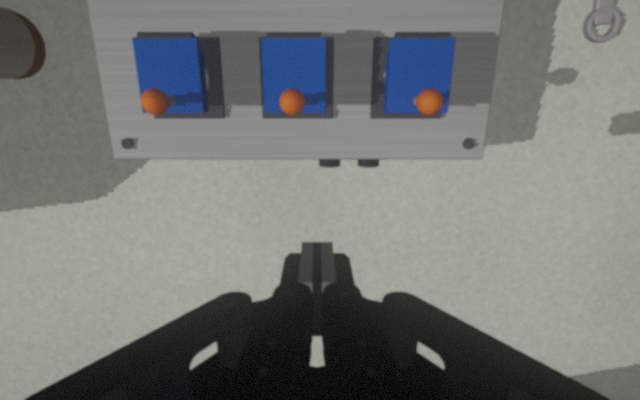

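>>> apply_moves(targets=[[0,1.69,-2.84,0.5,0,0,0],[0,1.69,-2.84,1.3,0,0,0],[0,1.69,-2.84,1.7,0,0,0],[0,1.69,-2.84,1.7,0,0,0],[0,0,0,0.9,0,0,0]])

```text
t: 2.73
eef_pos: [508.0, 70.8, 147.7]
tool_rot: [-0.002, 0.991, 0.134, 0.0]
force: [-0.2, 0.8, -0.8]
grip_width: 0.0
```

>>> apply_moves(targets=[[0,0,0,0.3,0,0,0],[0,0,0,0.3,0,0,0],[0,0,0,0.3,0,0,0],[0,0,0,0,0,0,0],[0,0,0,0,0,0,0]])

```text
t: 3.15
eef_pos: [507.3, 63.8, 140.4]
tool_rot: [0.0, 0.991, 0.131, 0.0]
force: [0.3, -0.4, 0.3]
grip_width: -0.1
```

>>> apply_moves(targets=[[0,0,0,0.2,0,0,0],[0,0,0,0.2,0,0,0],[0,0,0,0.15,0,0,0],[0,0,0,0,0,0,0],[0,0,0,0,0,0,0]])

```text
t: 3.57
eef_pos: [507.1, 65.3, 134.5]
tool_rot: [-0.0, 0.991, 0.132, -0.0]
force: [0.4, -0.2, -0.4]
grip_width: 0.0
```

>>> apply_moves(targets=[[0,0,0,0.1,0,0,0],[0,0,0,0.1,0,0,0],[0,0,0,0,0,0,0],[0,0,0,0,0,0,0],[0,0,0,0,0,0,0]])

```text
t: 3.98
eef_pos: [507.2, 65.4, 132.5]
tool_rot: [-0.0, 0.991, 0.132, -0.0]
force: [-0.8, -0.3, 0.3]
grip_width: -0.2
```

>>> apply_moves(targets=[[0,0,0,0.1,0,0,0],[0,0,0,0.1,0,0,0],[0,0,0,0,0,0,0],[0,0,0,0,0,0,0],[0,0,0,0,0,0,0]])

```text
t: 4.4
eef_pos: [507.2, 65.3, 130.5]
tool_rot: [-0.0, 0.991, 0.132, -0.0]
force: [-0.7, -0.4, -1.0]
grip_width: 0.1
```

```bash
python3 look.py w2 126; python3 - <<'E'
import cv2
from h import *
im=vision.capture("side")[120:250,300:440,::-1]; im2=vision.capture("scene")[110:240,260:440,::-1]
cv2.imwrite("pics/c2.png",np.hstack([cv2.resize(im,(430,400),interpolation=2),cv2.resize(im2,(370,400)[::1],interpolation=2)]))
E
```

```text
[318.8 235. ] 444 [[509.9, 64.9]]
[502.9 242.1] 627 [[531.5, -30.4]]
[507.2  65.3 130.5] [ 0.5 -0.3 -0.2]
```

View pics/w2.png

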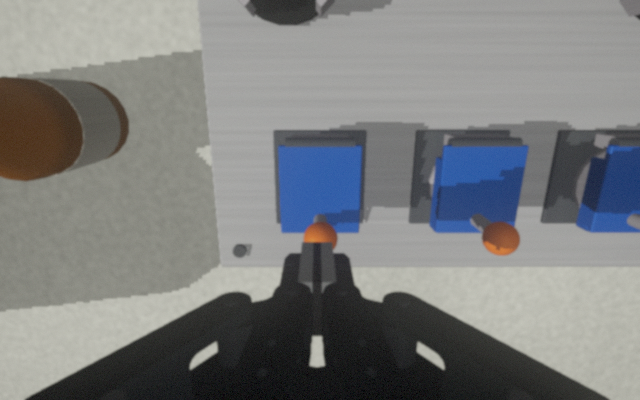

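View pics/c2.png

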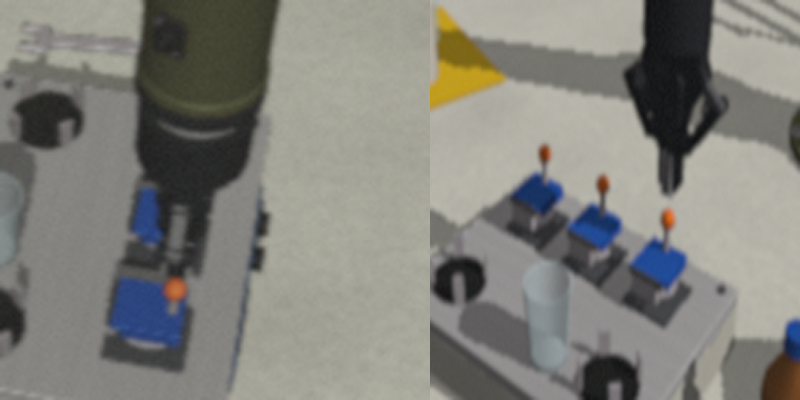

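```bash
python3 - <<'E'
from h import *
def proj(c,p,T=None):
    k=vision.get_calibration(c);P=np.array(k["pose"]) if T is None else T@np.array(k["hand_eye"])
    q=k["intrinsics"]@(np.linalg.inv(P)@[*p,1])[:3];return (q[:2]/q[2]).round(1)
T=tool();p=T[:3,3];print(p.round(1))
for dz in (0,5,10,15): 
    q=p+[0,0,dz];print(dz,proj("scene",q),proj("side",q),proj("wrist",q,T))
k=np.array([507.2,65.3,126]);print(proj("scene",k),proj("side",k),proj("wrist",k,T))
E
```

```text
[507.2  65.3 130.5]
0 [376.2 179.9] [357.  213.2] [316.6 243. ]
5 [376.3 178.1] [357.2 212. ] [316.6 247.1]
10 [376.4 176.4] [357.3 210.7] [316.6 251.5]
15 [376.6 174.6] [357.5 209.3] [316.7 256.2]
[376.1 181.5] [356.8 214.4] [316.7 239.4]
```

>>> apply_moves(targets=[[0,0,0,0.1,0,0,0],[0,0,0,0.1,0,0,0],[0,0,0,0.1,0,0,0],[0,0,0,0,0,0,0],[0,0,0,0,0,0,0]])

```text
t: 4.97
eef_pos: [507.1, 65.3, 127.4]
tool_rot: [-0.0, 0.991, 0.132, -0.0]
force: [-0.2, 0.3, 0.8]
grip_width: -0.1
```

>>> apply_moves(targets=[[0,0,0,0.1,0,0,0],[0,0,0,0.1,0,0,0],[0,0,0,0.1,0,0,0],[0,0,0,0,0,0,0],[0,0,0,0,0,0,0]])

```text
t: 5.38
eef_pos: [507.1, 65.4, 124.4]
tool_rot: [-0.0, 0.991, 0.132, -0.0]
force: [-0.4, 0.2, 1.0]
grip_width: -0.1
```

```bash
python3 - <<'E'
import cv2
from h import *
a=vision.capture("side")[180:230,325:385,::-1]; b=vision.capture("scene")[150:200,345:405,::-1]; c=vision.capture("wrist")[190:290,260:380,::-1]
rs=lambda i:cv2.resize(i,(480//2*1,200),interpolation=2)
cv2.imwrite("pics/c3.png",np.hstack([cv2.resize(i,(264,220),interpolation=2) for i in(a,b,c)]))
E
```

```text
(no output)
```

View pics/c3.png

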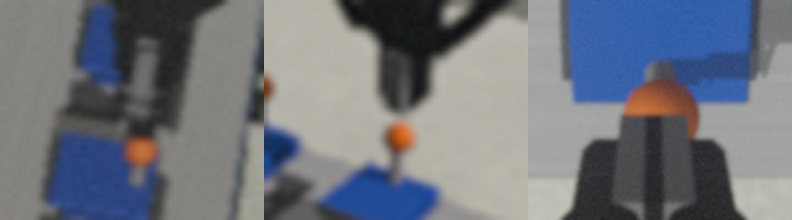

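>>> apply_moves(targets=[[0,0,0,0.1,0,0,0],[0,0,0,0.1,0,0,0],[0,0,0,0.1,0,0,0],[0,0,0,0,0,0,0],[0,0,0,0,0,0,0]])

```text
t: 5.95
eef_pos: [507.1, 65.3, 121.4]
tool_rot: [-0.0, 0.991, 0.132, -0.0]
force: [-0.4, 0.4, -0.2]
grip_width: 0.1
```

>>> apply_moves(targets=[[0,0,0,0.1,0,0,0],[0,0,0,0.1,0,0,0],[0,0,0,0,0,0,0],[0,0,0,0,0,0,0],[0,0,0,0,0,0,0]])

```text
t: 6.37
eef_pos: [507.2, 65.3, 119.5]
tool_rot: [-0.0, 0.991, 0.132, -0.0]
force: [0.2, 0.9, 0.1]
grip_width: -0.1
```

>>> apply_moves(targets=[[0,0,0,0.1,0,0,0],[0,0,0,0.1,0,0,0],[0,0,0,0,0,0,0],[0,0,0,0,0,0,0],[0,0,0,0,0,0,0]])

```text
t: 6.78
eef_pos: [507.1, 65.3, 117.5]
tool_rot: [-0.0, 0.991, 0.132, -0.0]
force: [0.8, 0.7, -0.1]
grip_width: 0.2
```

>>> apply_moves(targets=[[0,0,0,0.1,0,0,0],[0,0,0,0.1,0,0,0],[0,0,0,0,0,0,0],[0,0,0,0,0,0,0],[0,0,0,0,0,0,0]])

```text
t: 7.2
eef_pos: [507.2, 65.3, 115.5]
tool_rot: [-0.0, 0.991, 0.132, -0.0]
force: [0.1, 0.4, -0.1]
grip_width: -0.3
```

```bash
python3 - <<'E'
import cv2
from h import *
print(readout.sense()["force"].round(2) if hasattr(readout.sense()["force"],"round") else readout.sense()["force"])
a=vision.capture("side")[180:230,325:385,::-1]; b=vision.capture("scene")[150:200,345:405,::-1]; c=vision.capture("wrist")[190:290,260:380,::-1]
cv2.imwrite("pics/c4.png",np.hstack([cv2.resize(i,(264,220),interpolation=2) for i in(a,b,c)]))
E
```

```text
[ 0.07  0.36 -0.13]
```

View pics/c4.png

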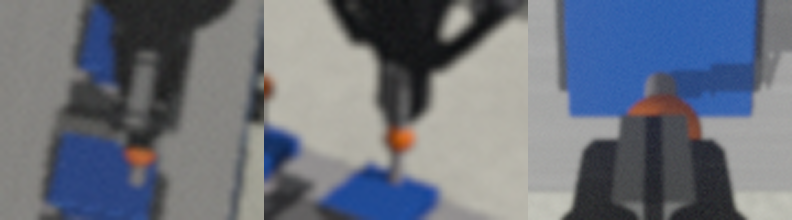

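>>> apply_moves(targets=[[0,0,0,0.1,0,0,0],[0,0,0,0.1,0,0,0],[0,0,0,0,0,0,0],[0,0,0,0,0,0,0],[0,0,0,0,0,0,0]])

```text
t: 7.77
eef_pos: [507.2, 65.4, 113.5]
tool_rot: [-0.0, 0.991, 0.132, 0.0]
force: [-0.0, -0.2, 0.6]
grip_width: 0.1
```

>>> apply_moves(targets=[[0,0,0,0.1,0,0,0],[0,0,0,0,0,0,0],[0,0,0,0,0,0,0],[0,0,0,0,0,0,0],[0,0,0,0,0,0,0]])

```text
t: 8.18
eef_pos: [507.1, 65.3, 112.6]
tool_rot: [0.0, 0.991, 0.132, -0.0]
force: [-0.8, -0.0, 3.9]
grip_width: -0.1
```

>>> apply_moves(targets=[[0,0,0,0.1,0,0,0],[0,0,0,0,0,0,0],[0,0,0,0,0,0,0],[0,0,0,0,0,0,0],[0,0,0,0,0,0,0]])

```text
t: 8.6
eef_pos: [506.8, 65.2, 111.9]
tool_rot: [0.0, 0.991, 0.132, -0.0]
force: [-3.6, -1.4, 9.0]
grip_width: 0.2
```

>>> apply_moves(targets=[[0,0,0,-2.5,0,0,0],[0,0.1,3.2,0,0,0,0],[0,0.1,3.2,0,0,0,0],[0,0,3.1,0,0,0,0],[0,0,0,1.5,0,0,0]])

```text
t: 9.02
eef_pos: [537.1, -33.4, 123.0]
tool_rot: [0.002, 0.992, 0.128, 0.002]
force: [1.0, -0.5, -0.2]
grip_width: -0.2
```

>>> apply_moves(targets=[[0,0,0,0.6,0,0,0],[0,0,0,0,0,0,0],[0,0,0,0.1,0,0,0],[0,0,0,0,0,0,0],[0,0,0,0,0,0,0]])

```text
t: 9.43
eef_pos: [534.1, -24.6, 114.9]
tool_rot: [-0.0, 0.991, 0.133, 0.0]
force: [-0.8, 0.2, -0.5]
grip_width: -0.3
```

>>> apply_moves(targets=[[0,0,0,0.1,0,0,0],[0,0,0,0,0,0,0],[0,0,0,0,0,0,0],[0,0,0,0,0,0,0],[0,0,0,0,0,0,0]])

```text
t: 9.85
eef_pos: [534.0, -25.8, 113.6]
tool_rot: [0.0, 0.991, 0.132, 0.0]
force: [-1.6, 0.0, 0.8]
grip_width: 0.2
```

>>> apply_moves(targets=[[0,0,0,0.1,0,0,0],[0,0,0,0,0,0,0],[0,0,0,0,0,0,0],[0,0,0,0,0,0,0],[0,0,0,0,0,0,0]])

```text
t: 10.27
eef_pos: [533.9, -25.8, 112.5]
tool_rot: [-0.0, 0.991, 0.132, 0.0]
force: [-0.6, 1.0, 2.5]
grip_width: 0.2
```

>>> apply_moves(targets=[[0,0,0,0.1,0,0,0],[0,0,0,0,0,0,0],[0,0,0,0,0,0,0],[0,0,0,0,0,0,0],[0,0,0,0,0,0,0]])

```text
t: 10.68
eef_pos: [534.0, -25.8, 111.5]
tool_rot: [-0.0, 0.991, 0.132, 0.0]
force: [-0.6, 0.2, 2.1]
grip_width: 0.1
```

>>> apply_moves(targets=[[0,0,0,0.2,0,0,0],[0,0,0,0.2,0,0,0],[0,0,0,0.1,0,0,0],[0,0,0,0,0,0,0],[0,0,0,0,0,0,0]])

```text
t: 11.1
eef_pos: [534.0, -25.8, 106.3]
tool_rot: [-0.0, 0.991, 0.132, -0.0]
force: [-0.5, 0.5, 0.9]
grip_width: -0.2
```

>>> apply_moves(targets=[[0,0,0,0.1,0,0,0],[0,0,0,0.1,0,0,0],[0,0,0,0,0,0,0],[0,0,0,0,0,0,0],[0,0,0,0,0,0,0]])

```text
t: 11.52
eef_pos: [533.8, -25.9, 104.8]
tool_rot: [0.0, 0.991, 0.132, -0.0]
force: [-1.9, 0.9, 5.5]
grip_width: 0.4
```

>>> apply_moves(targets=[[0,0,0,-3.2,0,0,0],[0,0,3.2,0,0,0,0],[0,0,3.2,0,0,0,0],[0,0,3.3,0,0,0,0],[0,0,0,1.5,0,0,0]])

```text
t: 11.93
eef_pos: [562.0, -128.3, 123.2]
tool_rot: [0.003, 0.992, 0.128, 0.002]
force: [0.5, -1.6, -0.2]
grip_width: 0.2
```

>>> apply_moves(targets=[[0,0,0,0.6,0,0,0],[0,0,0,0.2,0,0,0],[0,0,0,0.1,0,0,0],[0,0,0,0,0,0,0],[0,0,0,0,0,0,0]])

```text
t: 12.35
eef_pos: [559.6, -118.2, 113.0]
tool_rot: [-0.0, 0.991, 0.133, 0.0]
force: [-0.7, -0.6, 2.0]
grip_width: 0.0
```

>>> apply_moves(targets=[[0,0,0,0.1,0,0,0],[0,0,0,0,0,0,0],[0,0,0,0,0,0,0],[0,0,0,0,0,0,0],[0,0,0,0,0,0,0]])

```text
t: 12.77
eef_pos: [559.3, -118.5, 112.2]
tool_rot: [-0.0, 0.991, 0.133, 0.0]
force: [-1.9, -0.4, 6.0]
grip_width: 0.1
```

>>> apply_moves(targets=[[0,0,0,-2.5,0,0,0],[0,-0.1,-3.2,0,0,0,0],[0,-0.1,-3.2,0,0,0,0],[5,0,-3.1,0,0,0,0],[5,0,0,0,0,0,0]])

```text
t: 13.18
eef_pos: [531.0, -19.9, 137.1]
tool_rot: [-0.002, 0.991, 0.137, 0.0]
force: [-0.8, 1.0, 0.4]
grip_width: 23.4
```

>>> apply_moves(targets=[[5,0,0,0,0,0,0],[5,0,0,0,0,0,0],[5,0,0,0,0,0,0],[5,0,0,0,0,0,0],[5,0,0,0,0,0,0]])

```text
t: 13.6
eef_pos: [532.7, -29.3, 136.3]
tool_rot: [0.0, 0.991, 0.131, -0.0]
force: [0.0, -0.1, 0.0]
grip_width: 50.0
```

```bash
python3 look.py w5 118 126
```

```text
[313.8 229. ] 635 [[532.5, -27.7], [535.7, -26.9]]
[137.6 235.5] 676 [[502.5, 68.2], [507.0, 64.8]]
[491.8 236. ] 591 [[554.8, -126.8], [557.0, -121.7]]
[532.7 -29.3 136.3] [ 0.4  0.9 -0.1]
```

View pics/w5.png

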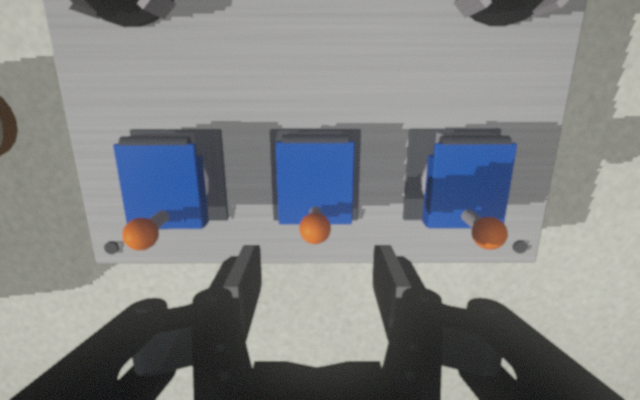

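>>> apply_moves(targets=[[5,0,0,1.4,0,0,0],[5,0,0,1.4,0,0,0],[5,0,0,1.4,0,0,0],[5,0,0,1.3,0,0,0],[5,0,0,0,0,0,0]])

```text
t: 14.07
eef_pos: [531.1, -28.8, 79.3]
tool_rot: [-0.0, 0.991, 0.132, -0.002]
force: [-0.4, 0.3, -0.3]
grip_width: 49.8
```

```bash
python3 - <<'E'
import cv2
from h import *
a=vision.capture("side")[155:205,335:395,::-1]; b=vision.capture("scene")[140:190,315:375,::-1]; c=vision.capture("wrist")[150:300,230:410,::-1]
cv2.imwrite("pics/c6.png",np.hstack([cv2.resize(i,(264,220),interpolation=2) for i in(a,b,c)]))
E
```

```text
(no output)
```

View pics/c6.png

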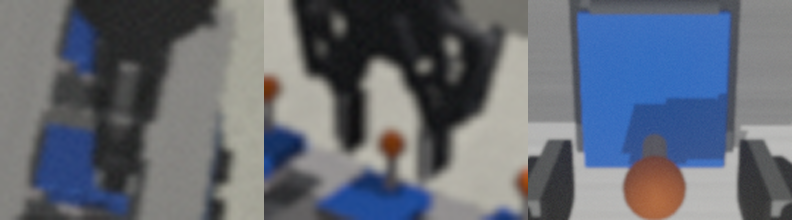

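>>> apply_moves(targets=[[1,0,0,0,0,0,0],[1,0,0,0,0,0,0],[1,0,0,0,0,0,0],[1,0,0,0,0,0,0],[1,0,0,0,0,0,0]], force=25)

```text
t: 14.63
eef_pos: [532.7, -28.2, 82.0]
tool_rot: [0.0, 0.991, 0.132, 0.0]
force: [-1.4, 0.3, 3.1]
grip_width: 15.9
```

>>> apply_moves(targets=[[1,0,0,0,0,0,0],[1,0,0,0,0,0,0],[1,0,0,0,0,0,0],[1,0,0,0,0,0,0],[1,0,0,0,0,0,0]])

```text
t: 15.05
eef_pos: [532.6, -28.2, 81.7]
tool_rot: [0.0, 0.991, 0.132, 0.0]
force: [-2.2, 1.2, 5.5]
grip_width: 15.9
```

>>> apply_moves(targets=[[1,0.17,0,-0.21,0,0,0],[1,0.17,0,-0.21,0,0,0],[1,0.19,0,-0.2,0,0,0],[1,0.2,0,-0.2,0,0,0],[1,0,0,0,0,0,0]])

```text
t: 15.47
eef_pos: [539.6, -26.3, 89.8]
tool_rot: [-0.0, 0.991, 0.132, -0.0]
force: [-2.7, 1.0, -0.8]
grip_width: 15.9
```

```bash
python3 - <<'E'
import cv2
from h import *
print(np.round(readout.sense()["force"],1),tool()[:3,3].round(1))
a=vision.capture("side")[155:205,335:395,::-1]; b=vision.capture("scene")[140:190,315:375,::-1]; c=vision.capture("wrist")[150:300,230:410,::-1]
cv2.imwrite("pics/c7.png",np.hstack([cv2.resize(i,(264,220),interpolation=2) for i in(a,b,c)]))
E
```

```text
[-2.7  1.  -0.8] [539.6 -26.3  89.8]
```

View pics/c7.png

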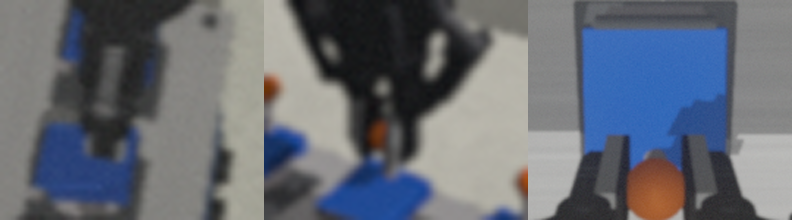

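>>> apply_moves(targets=[[1,0.21,0,-0.18,0,0,0],[1,0.21,0,-0.17,0,0,0],[1,0.23,0,-0.16,0,0,0],[1,0.23,0,-0.14,0,0,0],[1,0,0,0,0,0,0]])

```text
t: 16.03
eef_pos: [548.9, -23.8, 96.5]
tool_rot: [-0.0, 0.991, 0.132, 0.0]
force: [-1.1, 1.2, -1.4]
grip_width: 16.2
```

>>> apply_moves(targets=[[1,0.24,0,-0.13,0,0,0],[1,0.25,0,-0.12,0,0,0],[1,0.25,0,-0.1,0,0,0],[1,0.25,0,-0.1,0,0,0],[1,0,0,0,0,0,0]])

```text
t: 16.45
eef_pos: [558.4, -21.3, 100.9]
tool_rot: [-0.0, 0.991, 0.132, 0.0]
force: [-1.7, -0.2, -0.0]
grip_width: 15.7
```

>>> apply_moves(targets=[[1,0.26,0,-0.08,0,0,0],[1,0.27,0,-0.07,0,0,0],[1,0.27,0,-0.06,0,0,0],[1,0.27,0,-0.04,0,0,0],[1,0,0,0,0,0,0]])

```text
t: 16.87
eef_pos: [568.7, -18.4, 103.4]
tool_rot: [-0.0, 0.991, 0.132, 0.0]
force: [-2.8, 0.5, 0.4]
grip_width: 16.0
```

>>> apply_moves(targets=[[1,0.27,0,-0.03,0,0,0],[1,0.27,0,-0.01,0,0,0],[1,0.27,0,0,0,0,0],[1,0,0,0,0,0,0],[1,0,0,0,0,0,0]])

```text
t: 17.28
eef_pos: [576.1, -16.5, 103.6]
tool_rot: [-0.0, 0.991, 0.132, 0.0]
force: [-3.5, 0.1, 2.1]
grip_width: 15.8
```

>>> apply_moves(targets=[[1,0,0,0,0,0,0],[1,0,0,0,0,0,0],[1,0,0,0,0,0,0],[1,0,0,0,0,0,0],[1,0,0,0,0,0,0]])

```text
t: 17.7
eef_pos: [575.8, -16.6, 103.7]
tool_rot: [0.0, 0.991, 0.132, 0.0]
force: [-2.3, -0.3, 2.3]
grip_width: 15.8
```

```bash
python3 - <<'E'
import cv2
from h import *
print(np.round(readout.sense()["force"],1),tool()[:3,3].round(1))
a=vision.capture("side")[125:235,310:440,::-1]; b=vision.capture("scene")[130:240,270:400,::-1]; c=vision.capture("wrist")[60:390,125:515,::-1]
cv2.imwrite("pics/c8.png",np.hstack([cv2.resize(i,(264,223),interpolation=2) for i in(a,b,c)]))
E
```

```text
[-2.3 -0.3  2.3] [575.8 -16.6 103.7]
```

View pics/c8.png

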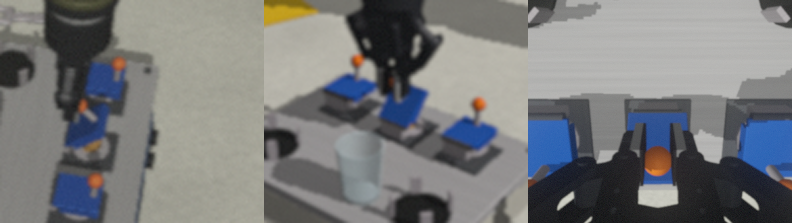

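```bash
python3 -c "
from workcell import r;print(r.hand_in())"
```

```text
the job is handed in; nothing more can be done
None
```

I tapped the three caps left, middle, right. The middle bolt turned out to be the loose one, and its cap is now held open in the gripper. The job is handed in; it reports no verdict.

| Cap | Peak tap force seen | What happened |
|---|---|---|
| Left | about 9 N | held firm |
| Middle | 5.5 N at the stop | sank about 8 mm under 2–3 N |
| Right | about 6 N | held firm |

- **Cap opening:** I pinched the middle knob at 25 N and swung it along its arc to about 0.95 rad. That angle comes from the arc I commanded and the measured tool travel; I had no direct joint reading.
- **Last checks (17.7 s):** the tool was steady, with the knob still gripped at 15.8 mm. The fingers were pushing down about 2.3 N, which should keep the bolt seated. The final picture shows the middle cap open over its bolt, the other two caps shut and the beaker standing clear of the gripper. The bottle and wrench lay outside my path, and I did not re-measure them.
- **Disagreements:**
  - The finger ends met the knobs with the reported TCP about 21 mm lower than the 135 mm knob tops called for. I set the tap and grasp heights from contact force and pictures instead.
  - The grip reads 15.8 mm on an 18 mm ball.
  - The middle and right taps ended just under the suggested 6–10 N, or at its low end, though well above the 1.5 N needed.

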